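# Feed the top tablet screen from the pile into the curing station

## Task

Slide the top tablet screen, the one with the orange suction handle, sideways off the pile under the shelf, keeping it flat on the pile until it is more than half off, and leaving the two screens below as they are. Lower it, without dropping it, onto the upper end of the sloped roller feed with its long side along the feed and let it roll down to the red stop. When it is against the stop, press the green button fully down; leave the red button and everything else on the bench alone.

Things in the scene. Friction and masses are not known exactly. Their poses are not given: they have to be found in the camera images.
- panel_top: top tablet screen: flat black plate 100 (its x) x 130 (its y) x 8 mm, 0.14 to 0.28 kg, lying on the second screen. Origin: centre of its underside, z up. A suction lifter with an orange bar sticks firmly on its middle (see handle)
- panel_mid: second screen of the pile, same plate 100 x 130 x 8 mm without a handle, loose; origin: centre of its underside. Must stay put.
- panel_low: lowest screen of the pile, as the second; lies loose on the riser. Must stay put.
- rack: fixed grey riser, 120 (x) x 150 (y) x 70 mm high, under the pile, which stands centred on it within 12 mm and 8 degrees. Origin: centre of its underside on the bench, z up, x away from the robot at yaw 0. The wooden shelf (shelf_edge) is part of it, on two thin posts at x 77, y -140 and 140 mm (feet 50 x 50 x 6 mm round x 87); open at the front and both sides
- feed: fixed sloped roller feed, 350 mm long along its y, falling 6 degrees to its -y end: roller tops at z = 48 mm + 0.105 y. 13 free rollers (18 mm thick, 26 mm apart, slight drag: a screen rolls down in 2 to 4 s) between guides 118 mm apart, 8 mm above the rollers. Origin: mid length and width, on the bench. A low lamp bar stands behind the low end (x 90 to 125, y -175 to -45, up to z 115 mm)
- handle (a point): centre of the orange grip bar, 34 mm above the origin of the top screen. The bar is 56 mm long along the screen's x, 16 mm wide along its y and 36 mm high; below it a rubber cup 48 mm across, 8 mm high, on the plate
- shelf_edge (a point): middle of the lower front edge of the wooden shelf, at rack x -12, z 225 mm. The board reaches 57 mm back from here and 150 mm to each side, is 16 mm thick and carries a small box and a tin at its ends up to z 271 mm. It overhangs the handle: come in from the front (-x) with the tool leaning about 30 to 40 degrees, fingers closing across the bar
- feed_load (a point): point on the roller tops in mid-width near the upper end of the feed (feed frame x 0, y +85, z 57 mm): the centre of the screen's underside comes here when it is laid on the upper end
- feed_stop (a point): point on the face of the red stop plate (54 mm high) at roller-top height, mid-width (feed frame x 0, y -170, z 30 mm). A screen against the stop has its origin at feed y -105, z 37 mm
- start_top (a point): centre of the top face of the green start button (34 mm across, faces up)
- start (a joint): travel of the green button in m: 0 up, 0.006 fully down (springs back; about 5 N; counts from 0.0045)
- halt_top (a point): centre of the top face of the red button, same kind, do not press
- halt (a joint): travel of the red button in m, 0 up; must stay up
- jar: amber jar, 56 mm across, 70 mm high, bystander; origin: centre of underside
- can: blue can, 48 mm across, 55 mm high, bystander; origin: centre of underside
- bottle: yellow flux bottle, 44 mm across, 110 mm high, bystander; origin: centre of underside
- screwdriver: screwdriver 160 mm long lying on the bench along its x, bystander; origin: underside of its middle
- brush: brush 170 mm long lying on the bench along its x, bystander; origin: underside of its middle
- mug: white mug 72 mm across, 80 mm high, handle at its +y, bystander; origin: centre of underside

How it is judged:
By the outcome, as a careful person would: the job done as asked, in the order asked, and still so for the second after the job is handed in, with the robot touching nothing.
It also fails if it takes over 61 s, if anything falls off the work surface, if the arm or the gripper's body presses on something with over 40 N, if the wrist force passes 120 N, or if a joint passes its speed limit or range.

## Robot

A 7-joint arm with a two-finger parallel gripper is mounted at the origin on the work surface. World frame = base frame: x ahead of the robot, y to its left, z up, the work surface at z = 0. Lengths are in m, angles in rad, forces in N, time in s.
With the tool pointing down it reaches from about 0.4 to 0.85 m from the base axis. Payload 4.5 kg.
Tool frame: the origin (TCP) lies on the centre line of the jaws, within the pads' length; the fingertips stand 25 mm ahead of it and the grasp point (between the pads) lies 6 mm ahead of it; y points along the fingers, x is the direction in which the jaws open and shut, and the axes are right-handed (so a half turn about y gives the same grasp; the last joint's range is limited). The gripper opens to 85 mm and grips with 20 to 120 N. Pads are 22 mm wide; open, the fingers measure 114 mm over their backs; the gripper's body (76 mm by 85 mm) begins 54 mm behind the grasp point. The pads swing forward as they close: fully open they stand 13 mm farther back than shut.
Start: joints at [-1.092, 0.689, -0.195, 1.565, 0.157, 0.902, -0.215], TCP at [0.269, 0.564, 0.256] pointing down, gripper open.
Joint ranges: [-3.01, 3.01], [-0.46, 2.08], [-1.47, 1.51], [0.13, 2.56], [-1, 4.14], [0.04, 2.09], [-2.66, 2.66]. Speed limits (rad/s): [2.57, 2.57, 3.14, 3.14, 3.14, 3.14, 3.14].

## Interface

Orientations are given as [roll, pitch, yaw] about the fixed x, y, z axes, in that order (R = Rz(yaw) Ry(pitch) Rx(roll)).
In Python, from rig import * gives the robot as it stands. Calls block until the motion is done:
- move_to(position, orientation): joint-space move of the TCP to a pose.
- move_straight(position, orientation=None, velocity=0.15, stop_force=None): straight line of the TCP; orientation=None keeps the orientation; velocity is the mean speed in m/s. With stop_force (N) it stops when the force on the tool has changed by that much, and returns True; else False.
- goto_joints(angles): joint-space move.
- move_gripper(opening, force=None): finger opening in m; force is the grip in N (None keeps the last); returns when the fingers have stopped.
- hold(seconds).
- inverse_kinematics(position, orientation): joint angles nearest the present ones, or None.
- read_camera(name): name is "scene" or "top"; returns (picture, depth): 420x560x3 uint8, red, green, blue; 420x560 float32, m along the optical axis (not along the pixel's ray), 0 where there is no reading.
- camera_model(name): a dict with "camera_matrix" (3x3 intrinsics, pixels), "k1" (the pictures are not rectified: a ray, as slopes to the right and down, at radius r is drawn at 1 + k1 r^2 times it, then the intrinsics apply), "T" (4x4, takes a point from camera to world coordinates). Camera axes: x right, y up, looking along -z (the intrinsics and any distortion apply to the point x, -y, -z); pixel columns grow to the right and rows downward; lengths in m; the calibration is good to about 2 mm. A picture is of the moment at which its call begins. camera_model takes no time and is no camera call.
A pose or a line that the arm cannot do raises PlanningError and nothing moves.
- hand_in(): hands the job in, once; it reports no verdict.
Trained networks look in the newest picture that a camera, given by its name, has taken for a name from the list of things; names that differ only in an ending like _2 or _b are one class to them, and where a whole thing is asked for, a point or a joint stands for the part that bears it (a point fixed in the world has none). Each returns a list of dicts, best first, with "score" (0 to 1); they miss things now and then, are a little off and sometimes report something else, mostly with a low value. They report only what shows in the picture. A call takes as long as a camera call.
- masks_of(camera, target): "region" (420x560 bool, what is visible of it).
- tip_of(camera, target): "at" ([x, y, z] in m, in the coordinates of the camera as it stood for that picture, good to about 4 mm: a listed point, or the origin of a listed thing).
Readings, each from a call of its own:
- read_clock(): time.
- read_joints(): joint angles.
- read_qvel(): joint speeds.
- read_joint_torque(): joint torques, N m.
- read_ee_pos(): TCP position.
- read_eef_rot(): TCP orientation.
- read_contact_force(): force on the tool from outside, world axes, zero at the start.
- read_moment(): the same for the moment, N m.
- read_grip_width(): finger opening in m.
Only numpy, scipy, OpenCV 4.12 (cv2) and the standard library are available. Lean on these libraries where they do the work, as an engineer would, in place of code of your own. Each camera call takes 0.05 s, during which the arm holds its last target.

## Working session

There is one attempt and no reset: what is moved stays moved. The work goes in short steps, each a Python script; the robot and the scene stay as the last script left them, time stands still between calls to the robot, and variables do not carry over. Pictures are saved under pics/ and viewed, and the job is handed in when it is done.

```bash
ls; mkdir -p pics; python3 - <<'E'
from rig import *
import numpy as np, cv2
print(read_clock())
for c in ["scene","top"]:
    im,d=read_camera(c); cv2.imwrite(f"pics/{c}0.png",im[:,:,::-1]); m=camera_model(c); print(c,m["k1"],np.round(m["camera_matrix"],1).tolist(),np.round(m["T"],3).tolist())
    T=np.array(m["T"])
    for n in ["panel_top","panel_mid","panel_low","rack","feed","handle","shelf_edge","feed_load","feed_stop","start_top","halt_top","jar","can","bottle","screwdriver","brush","mug"]:
        r=tip_of(c,n)
        print(c,n,[(round(q["score"],2),np.round((T@np.append(q["at"],1))[:3],3).tolist()) for q in r[:2]])
print(read_clock())
E
```

```text
pics
0.0
scene -0.08916898975549012 [[402.0, 0.0, 281.5], [0.0, 402.0, 206.7], [0.0, 0.0, 1.0]] [[0.223, -0.65, 0.727, 1.345], [0.975, 0.142, -0.172, -0.09], [0.008, 0.747, 0.665, 0.824], [0.0, 0.0, 0.0, 1.0]]
scene panel_top [(0.65, [0.622, 0.238, 0.087]), (0.55, [0.407, 0.343, 0.002])]
scene panel_mid [(0.56, [0.621, 0.235, 0.08])]
scene panel_low [(0.73, [0.427, 0.016, 0.001]), (0.44, [0.583, 0.528, -0.004])]
scene rack [(0.84, [0.623, 0.238, -0.003]), (0.6, [0.782, -0.035, -0.008])]
scene feed [(0.75, [0.61, -0.208, 0.004])]
scene handle [(0.97, [0.625, 0.239, 0.12])]
scene shelf_edge [(0.87, [0.604, 0.234, 0.23])]
scene feed_load [(0.87, [0.61, -0.124, 0.06]), (0.34, [0.383, -0.304, 0.021])]
scene feed_stop [(0.82, [0.621, -0.376, 0.033]), (0.35, [0.384, -0.304, 0.016])]
scene start_top [(0.59, [0.384, -0.304, 0.019])]
scene halt_top [(0.65, [0.41, -0.172, 0.023]), (0.27, [0.619, 0.235, 0.079])]
scene jar [(0.64, [0.779, -0.035, -0.006])]
scene can [(0.6, [0.427, 0.014, -0.001])]
scene bottle [(0.7, [0.796, -0.145, -0.003]), (0.55, [0.434, 0.135, 0.0])]
scene screwdriver [(0.77,
[... 524 characters left out ...]
, 0.003])]
top handle [(0.68, [0.626, 0.233, 0.125]), (0.22, [0.784, -0.032, -0.001])]
top shelf_edge [(0.93, [0.61, 0.239, 0.23]), (0.48, [0.584, 0.529, -0.0])]
top feed_load [(0.66, [0.609, -0.124, 0.056])]
top feed_stop [(0.79, [0.62, -0.372, 0.025]), (0.62, [0.411, 0.347, 0.001])]
top start_top [(0.52, [0.783, -0.029, -0.004]), (0.5, [0.384, -0.302, 0.023])]
top halt_top [(0.45, [0.409, -0.175, 0.022])]
top jar [(0.77, [0.785, -0.033, 0.0])]
top can [(0.53, [0.439, 0.019, 0.003])]
top bottle [(0.71, [0.801, -0.141, 0.001])]
top screwdriver [(0.64, [0.435, 0.133, 0.002])]
top brush [(0.94, [0.412, 0.347, 0.002])]
top mug [(0.79, [0.582, 0.529, -0.001]), (0.55, [0.799, -0.141, 0.002])]
1.8
```

View pics/scene0.png

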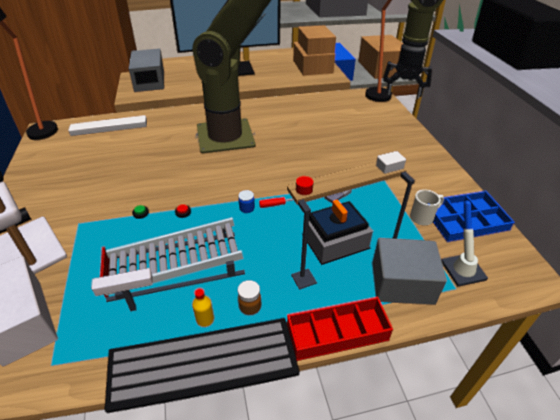

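View pics/top0.png

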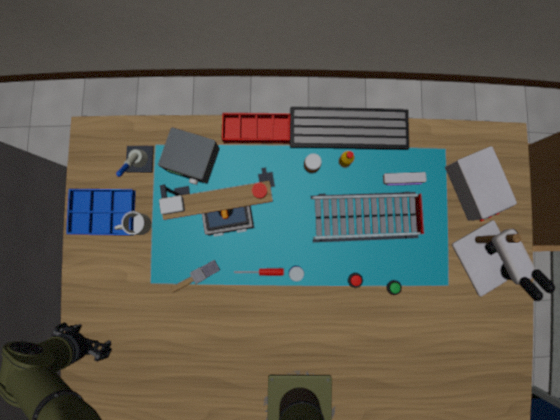

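The scene view shows the pile under the shelf with the orange bar at (339,209), and the feed with its red stop at (104,262). The green button is at (140,211) and the red one at (183,210). In the top view the feed runs from (313,217) to its stop at (420,215), so its upper end faces the pile. Next I'll measure the yaws from depth.

```bash
cat > h.py <<'E'
from rig import *
import numpy as np, cv2
def cloud(c,d):
    m=camera_model(c);K=np.array(m["camera_matrix"]);T=np.array(m["T"])
    v,u=np.mgrid[0:420,0:560].astype(float)
    # distortion: xd = x(1+k1 r^2) ; cv2 with k1
    p=cv2.undistortPoints(np.stack([u.ravel(),v.ravel()],1)[:,None],K,np.array([m["k1"],0,0,0.]))[:,0]
    x=p[:,0]*d.ravel();y=p[:,1]*d.ravel()
    P=np.stack([x,-y,-d.ravel(),np.ones(d.size)],1)
    W=(P@T.T)[:,:3].reshape(420,560,3); W[d==0]=np.nan
    return W
def best(c,n):
    T=np.array(camera_model(c)["T"]);r=tip_of(c,n)
    return [(round(q["score"],2),np.round((T@np.append(q["at"],1))[:3],4).tolist()) for q in r[:2]]
E
python3 - <<'E'
from h import *
for c in ["scene","top"]:
    im,d=read_camera(c);W=cloud(c,d)
    np.savez(f"{c}.npz",W=W,im=im)
    cv2.imwrite(f"pics/{c}_zoom.png",cv2.resize(im[160:300,60:440] if c=="scene" else im[130:300,140:440],None,fx=2,fy=2,interpolation=cv2.INTER_CUBIC)[:,:,::-1])
    for n in ["handle","panel_top","rack","feed","shelf_edge","start_top","halt_top"]:
        r=masks_of(c,n)
        for q in r[:2]:
            m=q["region"].astype(bool);P=W[m];P=P[~np.isnan(P[:,0])]
            ys,xs=np.where(m)
            print(c,n,round(q["score"],2),m.sum(),(int(xs.mean()),int(ys.mean())),np.round(np.median(P,0),4),"z pct",np.round(np.percentile(P[:,2],[2,50,98]),3))
            np.save(f"mask_{c}_{n}_{r.index(q) if False else 0}.npy",m) if q is r[0] else None
E
```

```text
scene handle 0.86 1382 (337, 218) [0.6346 0.228  0.0939] z pct [0.088 0.094 0.137]
scene panel_top 0.76 1359 (338, 218) [0.636  0.2279 0.0939] z pct [0.089 0.094 0.137]
scene rack 0.75 5133 (342, 210) [0.6694 0.2143 0.2292] z pct [0.001 0.229 0.269]
scene feed 0.92 6608 (165, 261) [ 0.6377 -0.229   0.0478] z pct [0.    0.048 0.115]
scene shelf_edge 0.64 5150 (342, 209) [0.6692 0.215  0.2301] z pct [0.001 0.23  0.269]
scene shelf_edge 0.43 59 (182, 208) [ 0.4131 -0.1759  0.0219] z pct [0.015 0.022 0.024]
scene start_top 0.63 80 (139, 208) [ 0.3892 -0.3033  0.0218] z pct [0.009 0.022 0.025]
top handle 0.86 752 (226, 217) [0.6002 0.2295 0.0961] z pct [0.089 0.096 0.14 ]
top handle 0.38 211 (345, 159) [ 0.7889 -0.1341  0.0751] z pct [0.008 0.075 0.114]
top panel_top 0.84 746 (226, 217) [0.6007 0.2295 0.0961] z pct [0.089 0.096 0.14 ]
top rack 0.97 3276 (217, 200) [0.6382 0.2383 0.2418] z pct [0.003 0.242 0.274]
top feed 0.91 4963 (372, 213) [ 0.6205 -0.2339  0.0436] z pct [-0.002  0.044  0.116]
top shelf_edge 0.79 3034 (216, 200) [0.6388 0.2414 0.2421] z pct [0.005 0.242 0.274]
top shelf_edge 0.75 746 (225, 217) [0.5999 0.2302 0.0961] z pct [0.087 0.096 0.14 ]
top start_top 0.66 59 (394, 287) [ 0.3847 -0.3011  0.0228] z pct [0.018 0.023 0.029]
top start_top 0.6 753 (226, 217) [0.6002 0.2277 0.0961] z pct [0.089 0.096 0.14 ]
top halt_top 0.54 94 (355, 280) [ 0.4099 -0.1724  0.0228] z pct [0.015 0.023 0.028]
top halt_top 0.51 792 (226, 216) [0.6026 0.2268 0.0962] z pct [0.089 0.096 0.242]
```

View pics/scene_zoom.png

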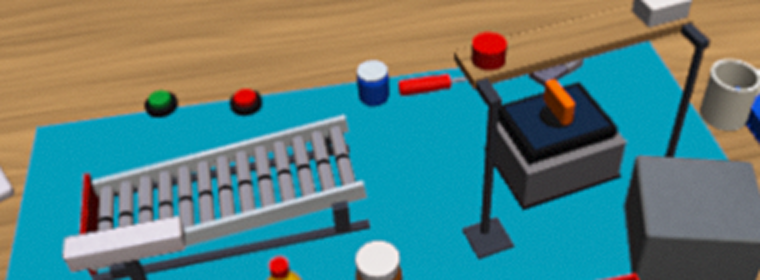

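```bash
python3 - <<'E'
import numpy as np,cv2
C={}
for c in ["scene","top"]:
    z=np.load(f"{c}.npz");C[c]=(z["W"].reshape(-1,3),z["im"].reshape(-1,3).astype(int))
# orange bar
for c in C:
    W,I=C[c]
    m=(I[:,0]>150)&(I[:,0]-I[:,2]>80)&(W[:,2]>.1)&(W[:,2]<.15)&(abs(W[:,0]-.62)<.08)&(abs(W[:,1]-.24)<.08)
    P=W[m]; print(c,"orange",m.sum(),P.min(0).round(4),P.max(0).round(4))
    t=P[P[:,2]>P[:,2].max()-.008]
    if len(t)>5: print(" top pts",len(t),t.mean(0).round(4),cv2.minAreaRect((t[:,:2]*1000).astype(np.float32)))
# panel plate points: z .088-.1 
for zlo,zhi,name in [(.089,.100,"plate"),(.236,.247,"shelftop")]:
    A=[]
    for c in C:
        W,I=C[c]
        m=(W[:,2]>zlo)&(W[:,2]<zhi)&(abs(W[:,0]-.63)<.12)&(abs(W[:,1]-.24)<(.1 if name=="plate" else .2))
        P=W[m];A.append(P)
        print(name,c,m.sum(),P.min(0).round(4),P.max(0).round(4))
    P=np.vstack(A); print(name,"both",cv2.minAreaRect((P[:,:2]*1000).astype(np.float32)))
# feed: red stop and guides
for c in C:
    W,I=C[c]
    m=(I[:,0]>110)&(I[:,1]<60)&(I[:,2]<60)&(W[:,2]>.01)&(W[:,2]<.08)&(abs(W[:,0]-.62)<.1)&(abs(W[:,1]+.38)<.05)
    P=W[m];print(c,"stop",len(P),P.mean(0).round(4),P.min(0).round(4),P.max(0).round(4))
    if len(P)>5:
        print(" rect",cv2.minAreaRect((P[:,:2]*1000).astype(np.float32)), "fit dx/dy", np.polyfit(P[:,0],P[:,1],1))
    m=(W[:,2]>.025)&(W[:,2]<.09)&(abs(W[:,0]-.615)<.075)&(W[:,1]>-.38)&(W[:,1]<-.03)
    P=W[m];print(" feed",len(P),cv2.minAreaRect((P[:,:2]*1000).astype(np.float32)))
    a=np.polyfit(P[:,1],P[:,2],1);print(" slope",a)
E
```

```text
scene orange 90 [0.596  0.2229 0.1307] [0.6521 0.2449 0.1394]
 top pts 89 [0.626  0.234  0.1365] ((624.2210083007812, 234.31654357910156), (55.743408203125, 15.334514617919922), 10.302748680114746)
top orange 22 [0.5995 0.2295 0.1352] [0.6174 0.2391 0.1433]
 top pts 21 [0.6095 0.2335 0.1395] ((608.4141845703125, 234.0389862060547), (17.9986572265625, 9.062582015991211), 3.3862810134887695)
plate scene 1223 [0.5626 0.163  0.089 ] [0.7498 0.3396 0.1   ]
plate top 691 [0.5655 0.1626 0.0892] [0.7494 0.3375 0.1   ]
plate both ((668.5315551757812, 247.75210571289062), (206.54771423339844, 140.85415649414062), 17.056821823120117)
shelftop scene 1573 [0.5915 0.0888 0.236 ] [0.7272 0.3957 0.2468]
shelftop top 1866 [0.5877 0.0904 0.236 ] [0.7267 0.3955 0.247 ]
shelftop both ((655.1543579101562, 244.36904907226562), (97.60192108154297, 301.8537292480469), 10.118082046508789)
scene stop 71 [ 0.6101 -0.3809  0.054 ] [ 0.5612 -0.3857  0.0478] [ 0.6566 -0.3758  0.0589]
 rect ((608.9203491210938, -380.861328125), (95.43057250976562, 7.320468425750732), 2.4703731536865234) fit dx/dy [ 0.04439021 -0.40800866]
 feed 4194 ((616.5942993164062, -206.470947265625), (146.35311889648438, 347.9439392089844), 1.2603411674499512)
 slope [0.08829434 0.06493334]
top stop 5 [ 0.6069 -0.3791  0.0561] [ 0.5669 -0.3815  0.0541] [ 0.6626 -0.3769  0.0589]
 feed 3278 ((614.9961547851562, -205.98440551757812), (143.1749725341797, 349.2822265625), 0.6986821889877319)
 slope [0.09421649 0.06761174]
```

View pics/top_zoom.png

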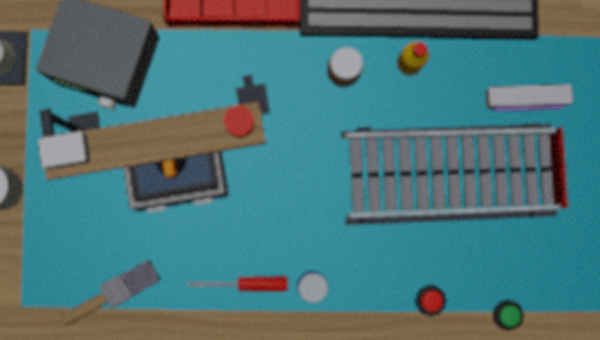

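The bar's yaw is about 10.3°, which matches the shelf. The feed's yaw is about 2.5°. Now I'll check IK for the whole plan.

```bash
cat >> h.py <<'E'
from scipy.spatial.transform import Rotation as Ro
d2r=np.pi/180
PY=10.3*d2r; FY=2.5*d2r
BAR=np.array([.6245,.2345,.120])
def Rtool(lean,yaw,s=1):
    a=np.array([np.sin(lean)*np.cos(yaw),np.sin(lean)*np.sin(yaw),-np.cos(lean)])
    x=s*np.array([-np.sin(yaw),np.cos(yaw),0]); z=np.cross(x,a)
    return np.stack([x,a,z],1)
def rpy(R): return Ro.from_matrix(R).as_euler("xyz").tolist()
LEAN=41*d2r
def Rz(t): return Ro.from_euler("z",t).as_matrix()
def Rx(t): return Ro.from_euler("x",t).as_matrix()
RG=Rtool(LEAN,PY,1)
px=np.array([np.cos(PY),np.sin(PY),0])
GP=BAR-.005*px+np.array([0,0,.009])   # grasp point
TG=GP-.006*RG[:,1]                      # TCP
PAN=BAR-np.array([0,0,.034])            # panel origin at grasp
RP=Rz(PY)
# feed
FO=np.array([.6145,-.206,0]);RF=Rz(FY)
LOAD=FO+RF@np.array([0,.085,.057]); RL=RF@Rx(np.arctan(.105))
def tool_for(panpos,panR):
    return panpos+panR@RP.T@(TG-PAN), panR@RP.T@RG
E
python3 - <<'E'
from h import *
print(read_eef_rot(),rpy(Rtool(0,0,1)),rpy(Rtool(0,0,-1)))
for s in (1,-1):
    R=RG@np.diag([s,1,s])
    for nm,p,Q in [("grasp",TG,R),("pre",TG-.12*R[:,1],R),("pre2",TG-.2*R[:,1],R),("slid",TG+[0,-.15,0],R),("lift",TG+[0,-.15,.03],R),
      ("load",tool_for(LOAD,RL)[0],tool_for(LOAD,RL)[1]@np.diag([s,1,s])),("press",np.array([.384,-.303,.047]),Rtool(0,0,s)),("press90",np.array([.384,-.303,.047]),Rtool(0,np.pi/2,s)),("wp",np.array([.42,.38,.33]),R)]:
        q=inverse_kinematics(p.tolist(),rpy(Q)); print(s,nm,np.round(p,3),None if q is None else np.round(q,2))
E
```

```text
[-1.57076654e+00 -5.81922137e-05  1.12602636e+00] [-1.5707963267948966, 0.0, 1.5707963267948966] [-1.5707963267948966, 0.0, -1.5707963267948966]
1 grasp [0.616 0.233 0.134] [ 0.12  1.22 -1.26  2.16  2.15  1.36 -0.44]
1 pre [0.538 0.219 0.224] [ 0.08  0.94 -1.25  2.33  1.97  1.27 -0.63]
1 pre2 [0.487 0.209 0.284] [-0.52  0.46 -0.23  2.43  2.28  0.58 -1.17]
1 slid [0.616 0.083 0.134] [ 0.45  1.21 -1.26  2.28  2.25  1.23 -0.32]
1 lift [0.616 0.083 0.164] [ 0.45  1.13 -1.26  2.27  2.2   1.16 -0.32]
1 load [ 0.602 -0.126  0.104] [ 0.94  1.3  -1.25  2.24  2.35  0.95 -0.1 ]
1 press [ 0.384 -0.303  0.047] [ 0.69  0.9  -0.2   2.1   0.81  0.21  1.34]
1 press90 [ 0.384 -0.303  0.047] [ 0.44  0.92  0.22  2.12 -0.98  0.21 -1.6 ]
1 wp [0.42 0.38 0.33] [-1.36  0.45  0.36  2.2   1.49  0.38 -0.7 ]
-1 grasp [0.616 0.233 0.134] [-0.29  0.89 -0.41  2.18  2.43  0.78  2.05]
-1 pre [0.538 0.219 0.224] [-0.36  0.66 -0.41  2.36  2.32  0.73  2.02]
-1 pre2 [0.487 0.209 0.284] [-0.55  0.46 -0.2   2.43  2.3   0.57  1.95]
-1 slid [0.616 0.083 0.134] [ 0.15  0.93 -0.62  2.29  2.59  0.85  2.24]
-1 lift [0.616 0.083 0.164] [ 0.15  0.86 -0.62  2.29  2.55  0.78  2.25]
-1 load [ 0.602 -0.126  0.104] [ 0.76  1.07 -0.83  2.25  2.72  0.72  2.51]
-1 press [ 0.384 -0.303  0.047] [ 0.56  0.9   0.02  2.11 -0.15  0.13 -0.85]
-1 press90 [ 0.384 -0.303  0.047] [ 0.63  0.9  -0.1   2.11  0.51  0.16  0.07]
-1 wp [0.42 0.38 0.33] [-1.55  0.51  0.68  2.21  1.5   0.2   2.43]
```

```bash
python3 - <<'E'
from h import *
move_gripper(.05,force=60)
move_to((TG-.2*RG[:,1]).tolist(),rpy(RG))
print(np.round(read_joints(),2),read_clock())
move_straight((TG-.11*RG[:,1]).tolist(),rpy(RG),velocity=.15)
print(np.round(read_joints(),2),read_clock(),np.round(read_contact_force(),2))
for c in ["scene","top"]:
    im,d=read_camera(c);cv2.imwrite(f"pics/{c}_pre.png",cv2.resize(im[130:270,150:450],None,fx=2.6,fy=2.6,interpolation=cv2.INTER_CUBIC)[:,:,::-1])
E
```

```text
[-0.52  0.46 -0.23  2.43  2.28  0.58 -1.17] 4.8833
[-0.44  0.66 -0.27  2.35  2.42  0.69 -1.23] 5.6333 [-0.66  1.1   0.87]
```

View pics/scene_pre.png

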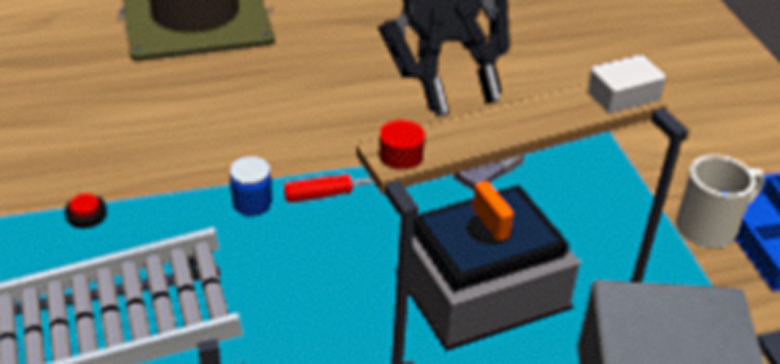

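View pics/top_pre.png

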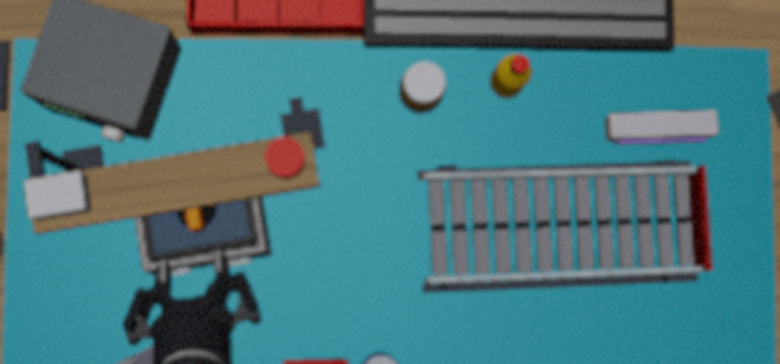

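The open fingers at (160,270) and (220,262) in the top crop straddle the bar's line at (193,218), and they clear the shelf. I'll advance and grip.

```bash
python3 - <<'E'
from h import *
f0=np.array(read_contact_force())
hit=move_straight(TG.tolist(),rpy(RG),velocity=.1,stop_force=6)
print(hit,np.round(read_ee_pos()-TG,4),np.round(read_contact_force()-f0,2),np.round(read_joints(),2))
if not hit:
    im,d=read_camera("scene");cv2.imwrite(f"pics/scene_g0.png",cv2.resize(im[130:270,240:440],None,fx=4,fy=4,interpolation=cv2.INTER_CUBIC)[:,:,::-1])
    move_gripper(.0,force=60)
    print(read_grip_width(),np.round(read_contact_force()-f0,2),np.round(read_moment(),2))
im,d=read_camera("scene");cv2.imwrite(f"pics/scene_g.png",cv2.resize(im[130:270,240:440],None,fx=4,fy=4,interpolation=cv2.INTER_CUBIC)[:,:,::-1])
print(read_clock())
E
```

```text
False [-0.0003  0.0001  0.0004] [-0.03 -2.21  0.17] [-0.38  0.87 -0.26  2.18  2.52  0.72 -1.23]
0.015498048441726364 [-2.08 -1.86  4.73] [-0.07  0.55  0.05]
7.4833
```

View pics/scene_g.png

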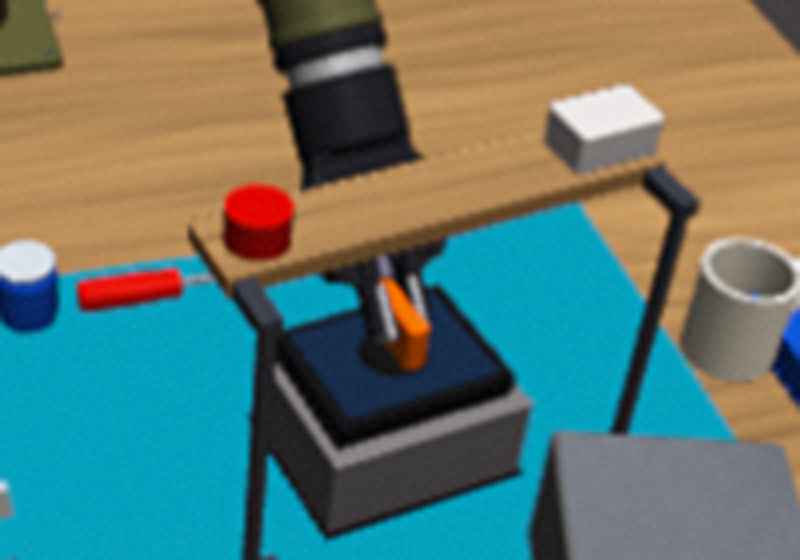

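```bash
python3 - <<'E'
from h import *
f=np.mean([read_contact_force() for _ in range(3)],0);print(np.round(f,2))
p=np.array(read_ee_pos());print(p-TG)
z=0
for i in range(6):
    if f[2]<0.4: break
    z+=.0003
    move_straight((TG+[0,0,z]).tolist(),rpy(RG),velocity=.02)
    hold(.1)
    f=np.mean([read_contact_force() for _ in range(3)],0);print(round(z,4),np.round(f,2),np.round(read_ee_pos()-TG,4))
print(read_clock())
E
```

```text
[-3.04 -0.44  3.47]
[-6.00823855e-05  1.85836611e-04  4.31013949e-04]
0.0003 [-1.7  -0.35  4.92] [-0.      0.0002  0.0004]
0.0006 [-1.72  0.81  0.85] [-0.0001  0.0002  0.0005]
0.0009 [ 0.    0.42 -0.64] [-0.0001 -0.0003  0.0005]
8.5333
```

```bash
python3 - <<'E'
from h import *
z=.0009
for y in (.02,.045,.07,.1,.145):
    move_straight((TG+[0,-y,z]).tolist(),rpy(RG),velocity=.06)
    f=np.mean([read_contact_force() for _ in range(4)],0);print(y,round(z,4),np.round(f,2),np.round(read_ee_pos()-TG,4))
    if y<.1:
        if f[2]>2: z+=.0002
        elif f[2]<-2: z-=.0002
    if y==.07:
        im,d=read_camera("scene");cv2.imwrite(f"pics/scene_s1.png",cv2.resize(im[130:270,240:440],None,fx=4,fy=4,interpolation=cv2.INTER_CUBIC)[:,:,::-1])
im,d=read_camera("scene");cv2.imwrite(f"pics/scene_s2.png",cv2.resize(im[130:270,240:440],None,fx=4,fy=4,interpolation=cv2.INTER_CUBIC)[:,:,::-1])
print(read_clock(),read_grip_width())
E
```

```text
0.02 0.0009 [ 1.98 -0.51 -2.  ] [-0.     -0.021   0.0007]
0.045 0.0009 [ 0.16  0.22 -2.56] [ 0.     -0.0453  0.0009]
0.07 0.0007 [ 1.03  0.61 -1.91] [ 0.     -0.0704  0.0007]
0.1 0.0007 [-0.25  0.01 -2.91] [ 0.     -0.1002  0.0007]
0.145 0.0007 [ 0.14  0.06 -2.76] [ 1.000e-04 -1.445e-01  8.000e-04]
11.8 0.015163460007673529
```

View pics/scene_s1.png

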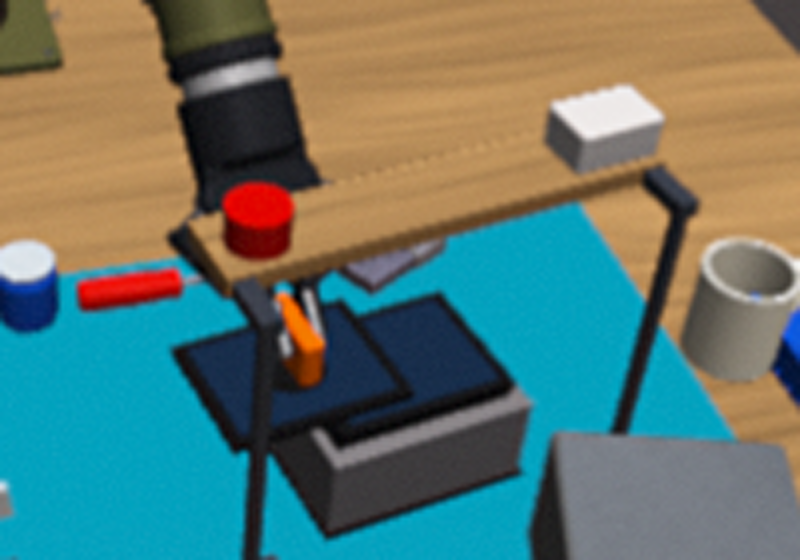

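View pics/scene_s2.png

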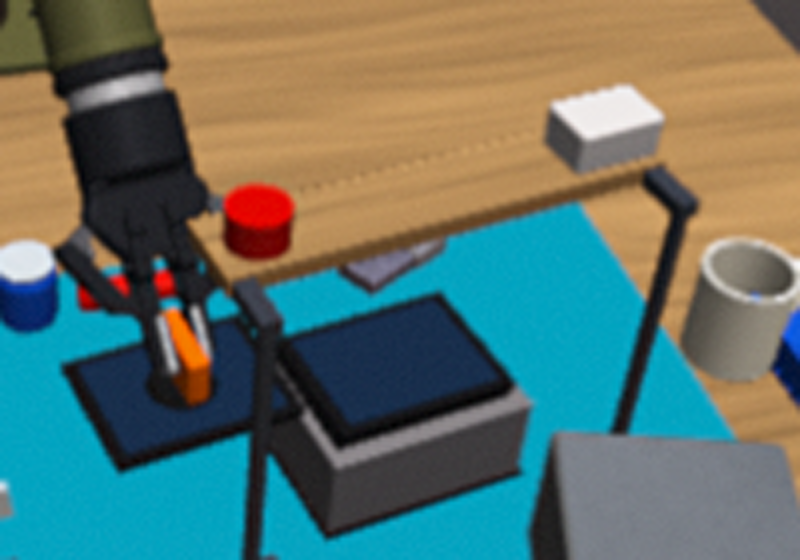

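The lower two screens look unmoved and the top screen is fully off to the left. I'll carry it to above the feed and check its pose there.

```bash
python3 - <<'E'
from h import *
move_straight((TG+[0,-.19,.003]).tolist(),rpy(RG),velocity=.12)
p,R=tool_for(LOAD+[0,0,.045],RL)
move_straight((TG+[0,-.22,.035]).tolist(),rpy(RG),velocity=.12)
move_straight(p.tolist(),rpy(R),velocity=.1)
print(np.round(read_joints(),2),np.round(read_ee_pos()-p,4),read_clock(),np.round(read_contact_force(),2))
for c in ["scene","top"]:
    im,d=read_camera(c);np.savez(f"{c}_L.npz",W=cloud(c,d),im=im)
    print(best(c,"panel_top"),best(c,"handle"))
    cr=im[150:310,60:300] if c=="scene" else im[160:300,220:450]
    cv2.imwrite(f"pics/{c}_L.png",cv2.resize(cr,None,fx=3.3,fy=3.3,interpolation=cv2.INTER_CUBIC)[:,:,::-1])
print("expected pan",LOAD+[0,0,.045],"handle",LOAD+[0,0,.045]+RL@[0,0,.034])
E
```

```text
[ 0.51  0.85 -0.39  2.26  3.21  0.58 -1.29] [0.0001 0.0009 0.0001] 14.4083 [ 0.08 -0.72 -1.34]
[(0.64, [0.6106, -0.1255, 0.1389]), (0.57, [0.6106, -0.1157, 0.1015])] [(0.75, [0.6101, -0.1245, 0.1404]), (0.36, [0.4095, 0.3451, -0.0018])]
[(0.56, [0.613, -0.1202, 0.103]), (0.52, [0.4134, 0.3481, -0.0008])] [(0.56, [0.6145, -0.1262, 0.1391])]
expected pan [ 0.61079235 -0.1210809   0.102     ] handle [ 0.61094722 -0.124628    0.13581411]
```

View pics/scene_L.png

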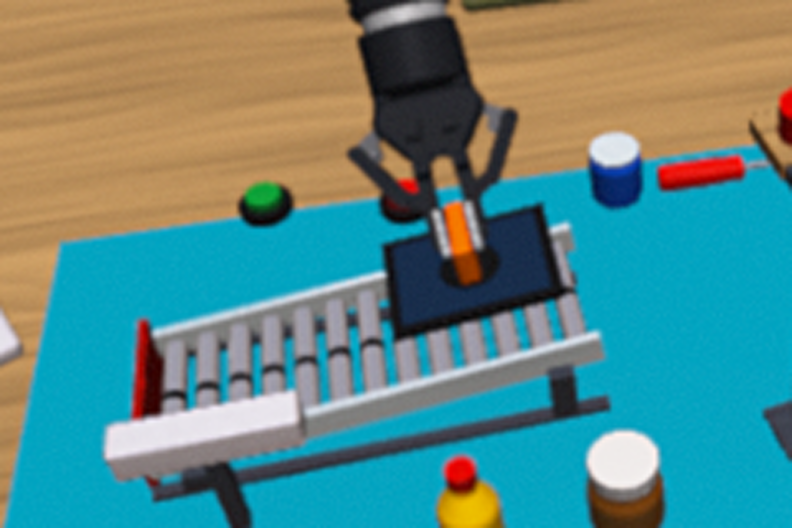

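View pics/top_L.png

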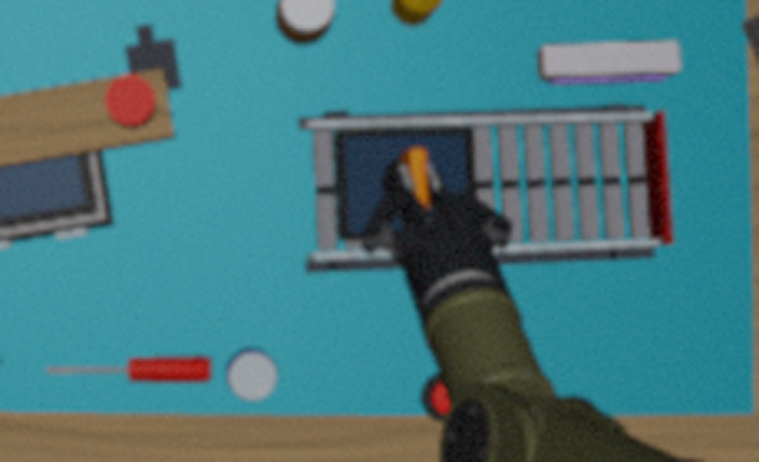

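```bash
python3 - <<'E'
from h import *
for c in ["scene","top"]:
    z=np.load(f"{c}_L.npz");W=z["W"].reshape(-1,3);I=z["im"].reshape(-1,3).astype(int)
    Q=(W-(LOAD+[0,0,.045]))@RL   # into expected panel frame
    m=(abs(Q[:,2]-.008)<.004)&(abs(Q[:,0])<.075)&(abs(Q[:,1])<.09)
    P=Q[m];A=np.polyfit(P[:,0],P[:,2],1),np.polyfit(P[:,1],P[:,2],1)
    print(c,len(P),"ztop",P[:,2].mean().round(4),"tilts",A[0][0].round(3),A[1][0].round(3),cv2.minAreaRect((P[:,:2]*1000).astype(np.float32)),np.percentile(P,[1,99],0).round(4)[:,:2].tolist())
    # guides in feed frame
    F=(W-FO)@RF
    h=F[:,2]-(.048+.105*F[:,1])
    g=(h>.004)&(h<.012)&(abs(F[:,0])<.1)&(F[:,1]>-.15)&(F[:,1]<.0)&(I.min(1)>120)
    for s in (-1,1):
        G=F[g&(s*F[:,0]>.04)&(s*F[:,0]<.09)]
        if len(G): print("  guide",s,len(G),np.percentile(G[:,0],[3,50,97]).round(4),"slope",np.polyfit(G[:,1],G[:,0],1).round(4))
E
```

```text
scene 1206 ztop 0.0075 tilts -0.004 0.002 ((-1.0820350646972656, 1.293212890625), (102.22775268554688, 129.02882385253906), 0.2214915007352829) [[-0.0503, -0.0621], [0.0492, 0.0647]]
  guide -1 140 [-0.0675 -0.0616 -0.0576] slope [-0.0086 -0.0626]
  guide 1 59 [0.0562 0.0619 0.0653] slope [0.0297 0.062 ]
top 747 ztop 0.0083 tilts -0.004 -0.0 ((1.9335250854492188, 3.6083221435546875), (98.79348754882812, 132.54263305664062), 1.1854047775268555) [[-0.046, -0.0606], [0.0511, 0.0688]]
  guide -1 67 [-0.0634 -0.0609 -0.0584] slope [-0.0041 -0.0612]
  guide 1 59 [0.0595 0.0617 0.064 ] slope [-0.001   0.0618]
```

The panel is within about 2 mm and 1° of its target, centred between the guides. I'll lower it until it touches, release and retract.

```bash
python3 - <<'E'
from h import *
p,R=tool_for(LOAD+[0,0,.010],RL)
move_straight(p.tolist(),rpy(R),velocity=.08)
hold(.15);print(np.round(read_contact_force(),2))
p,R=tool_for(LOAD+[0,0,-.003],RL)
hit=move_straight(p.tolist(),rpy(R),velocity=.02,stop_force=3)
q=np.array(read_ee_pos());print(hit,np.round(q-tool_for(LOAD,RL)[0],4),np.round(read_contact_force(),2),read_clock())
im,d=read_camera("scene");cv2.imwrite("pics/scene_R.png",cv2.resize(im[150:310,60:300],None,fx=3.3,fy=3.3,interpolation=cv2.INTER_CUBIC)[:,:,::-1])
E
```

```text
[ 0.89  0.52 -1.92]
True [ 0.     -0.0002  0.0005] [-2.33 -0.43  4.83] 15.9583
```

View pics/scene_R.png

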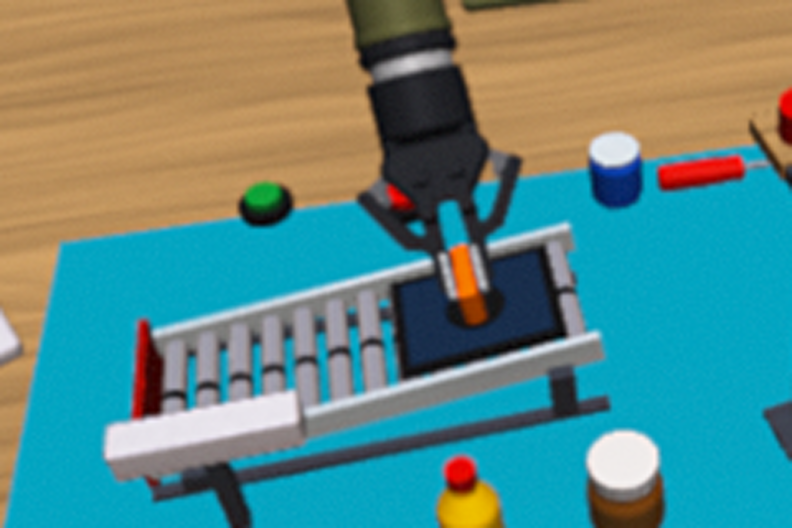

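```bash
python3 - <<'E'
from h import *
p=np.array(read_ee_pos());R=tool_for(LOAD,RL)[1]
move_gripper(.06)
move_straight((p-.10*R[:,1]).tolist(),rpy(R),velocity=.15)
move_straight((p-.10*R[:,1]+[-.05,0,.08]).tolist(),rpy(R),velocity=.2)
hold(2)
print(read_clock(),np.round(read_joints(),2))
for c in ["scene","top"]:
    im,d=read_camera(c);np.savez(f"{c}_S.npz",W=cloud(c,d),im=im)
    print(best(c,"panel_top"),best(c,"handle"))
    cr=im[150:310,60:300] if c=="scene" else im[160:310,220:450]
    cv2.imwrite(f"pics/{c}_S.png",cv2.resize(cr,None,fx=3.3,fy=3.3,interpolation=cv2.INTER_CUBIC)[:,:,::-1])
print("expected at stop",FO+RF@[0,-.105,.037])
E
```

```text
19.95 [ 0.73  0.56 -0.52  2.46  3.32  0.46 -1.38]
[(0.65, [0.6177, -0.3109, 0.0423])] [(0.79, [0.6197, -0.3134, 0.0721])]
[(0.88, [0.6192, -0.3087, 0.0378]), (0.71, [0.6213, -0.3735, 0.0272])] [(0.96, [0.6229, -0.3164, 0.0751])]
expected at stop [ 0.61908004 -0.31090006  0.037     ]
```

View pics/scene_S.png

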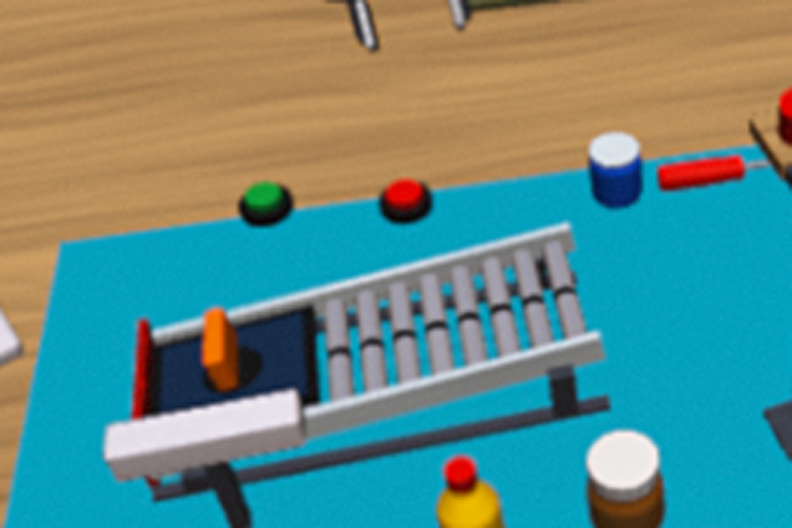

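View pics/top_S.png

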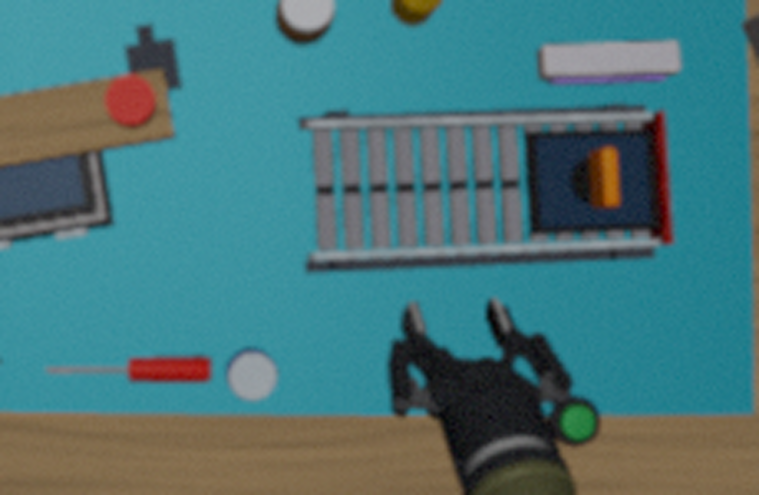

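The screen is against the red stop: in the top crop the plate's edge at (655,180) touches the red plate, and the networks agree to within 3 mm. Next, the green button.

```bash
python3 - <<'E'
from h import *
B=np.array([.385,-.3025,.0225])
q0=np.array(read_joints());bst=None
for yaw in np.arange(-180,180,15)*d2r:
    q=inverse_kinematics((B+[0,0,.15]).tolist(),rpy(Rtool(0,yaw)))
    if q is not None:
        q=np.array(q);e=abs(q-q0).max()
        if bst is None or e<bst[0]: bst=(e,yaw,q)
print(bst[0],bst[1]/d2r,bst[2].round(2))
R=Rtool(0,bst[1])
move_gripper(0.0)
move_to((B+[0,0,.15]).tolist(),rpy(R))
move_straight((B+[0,0,.035]).tolist(),rpy(R),velocity=.15)
print(np.round(read_ee_pos(),4),read_grip_width(),np.round(read_contact_force(),2),read_clock())
for c in ["scene","top"]:
    im,d=read_camera(c)
    cr=im[150:310,60:300] if c=="scene" else im[200:340,290:480]
    cv2.imwrite(f"pics/{c}_B.png",cv2.resize(cr,None,fx=3.3,fy=3.3,interpolation=cv2.INTER_CUBIC)[:,:,::-1])
np.save("byaw.npy",bst[1])
E
```

```text
2.221974349900501 -180.0 [ 1.25  0.97 -1.26  2.02  1.1   1.07 -2.13]
[ 0.3856 -0.3025  0.0581] 4.96208341234756e-06 [ 0.3  -0.12  0.82] 23.6833
```

View pics/scene_B.png

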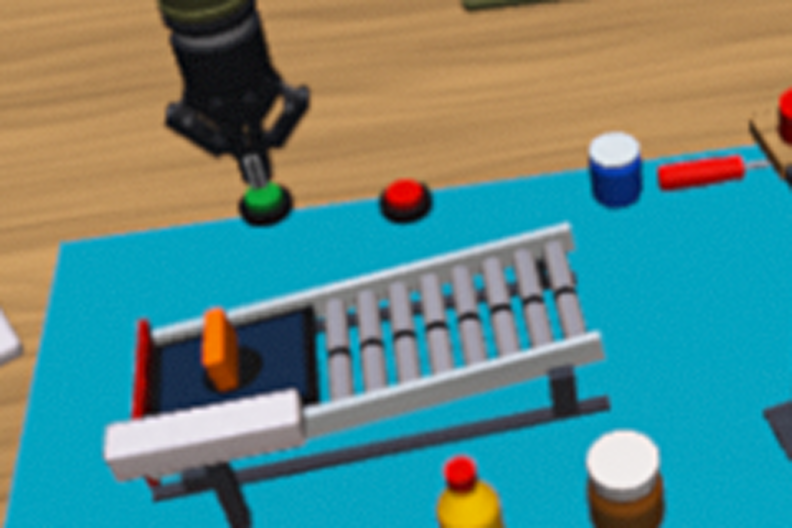

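View pics/top_B.png

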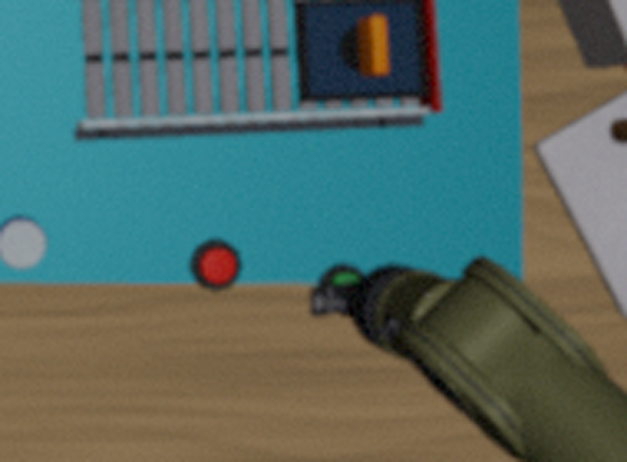

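```bash
python3 - <<'E'
from h import *
B=np.array([.385,-.3025,.0225]);R=Rtool(0,float(np.load("byaw.npy")))
f0=np.array(read_contact_force())
h1=move_straight((B+[0,0,.015]).tolist(),rpy(R),velocity=.03,stop_force=3)
print("touch",h1,np.round(read_ee_pos(),4),np.round(read_contact_force()-f0,2))
h2=move_straight((B+[0,0,.009]).tolist(),rpy(R),velocity=.02,stop_force=18)
hold(.3)
print("press",h2,np.round(read_ee_pos(),4),np.round(read_contact_force()-f0,2))
im,d=read_camera("scene");cv2.imwrite("pics/scene_P.png",cv2.resize(im[150:310,60:300],None,fx=3.3,fy=3.3,interpolation=cv2.INTER_CUBIC)[:,:,::-1])
print(read_clock())
E
```

```text
touch True [ 0.3852 -0.3027  0.0419] [0.15 0.36 4.12]
press True [ 0.3852 -0.3027  0.041 ] [-0.65  0.92  9.81]
24.9583
```

View pics/scene_P.png

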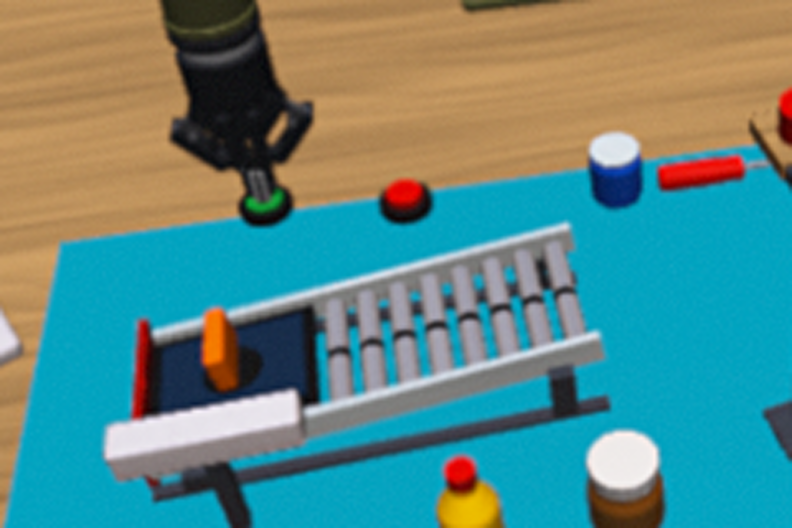

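The force jumped past 18 N within 1 mm, at tip z of about 16 mm, so the button is on its bottom stop. The picture also shows the cap sunk in its ring at (265,207). I'll retract and check the whole scene.

```bash
python3 - <<'E'
from h import *
B=np.array([.385,-.3025,.0225]);R=Rtool(0,float(np.load("byaw.npy")))
move_straight((B+[0,0,.18]).tolist(),rpy(R),velocity=.15)
move_straight((B+[-.03,-.05,.25]).tolist(),rpy(R),velocity=.15)
for c in ["scene","top"]:
    im,d=read_camera(c);cv2.imwrite(f"pics/{c}_end.png",im[:,:,::-1]);np.savez(f"{c}_end.npz",W=cloud(c,d),im=im)
    for n in ["panel_top","panel_mid","can","jar","bottle","screwdriver","mug","brush","start_top","halt_top"]: print(c,n,best(c,n)[:1])
A=np.load("scene.npz")["W"];Bw=np.load("scene_end.npz")["W"]
def edge(W,zlo,zhi):
    W=W.reshape(-1,3);m=(W[:,2]>zlo)&(W[:,2]<zhi)&(abs(W[:,0]-.63)<.09)&(abs(W[:,1]-.24)<.1)&(W[:,0]<.70)
    return m.sum(),cv2.minAreaRect((W[m][:,:2]*1000).astype(np.float32))
print("top plate before",edge(A,.091,.098)); print("mid now",edge(Bw,.083,.090))
print(read_clock(),np.round(read_contact_force(),2))
E
```

```text
scene panel_top [(0.77, [0.6173, -0.3117, 0.0425])]
scene panel_mid [(0.75, [0.6191, 0.2385, 0.0767])]
scene can [(0.67, [0.4276, 0.0175, -0.001])]
scene jar [(0.95, [0.7781, -0.0338, -0.0046])]
scene bottle [(0.84, [0.7975, -0.1434, 0.0004])]
scene screwdriver [(0.48, [0.4351, 0.1375, 0.0011])]
scene mug [(0.78, [0.5785, 0.5277, -0.0061])]
scene brush [(0.62, [0.4096, 0.3431, -0.0016])]
scene start_top [(0.59, [0.6187, -0.3144, 0.0746])]
scene halt_top [(0.56, [0.4084, -0.1701, 0.0208])]
top panel_top [(0.77, [0.6204, -0.3107, 0.0403])]
top panel_mid [(0.71, [0.6185, 0.2376, 0.0817])]
top can [(0.7, [0.4367, 0.0159, 0.0039])]
top jar [(0.77, [0.7833, -0.0344, -0.0025])]
top bottle [(0.75, [0.7971, -0.1378, -0.0006])]
top screwdriver [(0.51, [0.4334, 0.1364, 0.0031])]
top mug [(0.7, [0.5871, 0.5283, -0.0])]
top brush [(0.95, [0.4111, 0.3446, 0.0017])]
top start_top [(0.62, [0.3823, -0.2996, 0.0216])]
top halt_top [(0.62, [0.4084, -0.1777, 0.0205])]
top plate before (np.int64(1018), ((623.0903930664062, 234.4168701171875), (103.23017120361328, 131.5994415283203), 10.163949966430664))
mid now (np.int64(1225), ((622.169677734375, 236.97962951660156), (104.99495697021484, 132.20164489746094), 10.648530006408691))
28.05 [ 0.27 -0.03 -0.71]
```

View pics/scene_end.png

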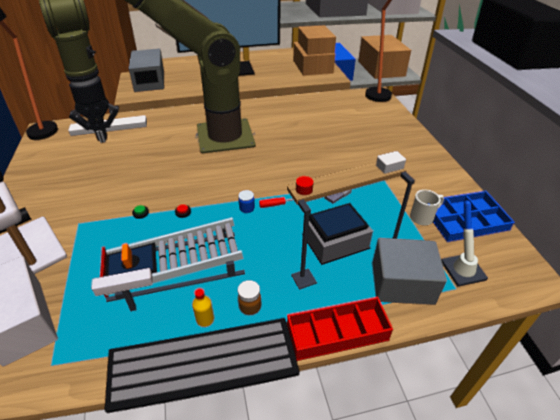

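The final picture shows the screen at the stop at (130,262) and the pile as it was at (338,228). The arm is clear and both buttons are up.

```bash
python3 - <<'E'
from h import *
hold(.3);print(np.abs(read_qvel()).max());hand_in()
E
```

```text
0.0010022288185144402
the job is handed in; nothing more can be done
```

The top screen is off the pile and resting against the red stop, the green button has been pressed fully down, and the job was handed in at about 28 s.

**Slide:** I gripped the orange bar with the tool leaning 41° under the shelf. I slid the screen 145 mm sideways, nearly level, until it was fully off the pile. For much of the slide the tool carried about 2–3 N upward, roughly the screen's weight, so the screen may have been only lightly resting on the pile (within about 0.5 mm).

**Feed:** I lowered the screen at the feed's 6° slope onto the upper end until a light touch, then released it. It rolled down to the stop.

**Button:** I pressed the green button to its bottom stop. The tip went down about 6.5 mm and the force passed 18 N.

**Last checks:**
- **Top screen:** it lies within about 3 mm sideways of its expected place at the stop, and both cameras agree.
- **Pile:** the second screen lies where the top one had been, within about 3 mm and 0.5°, and looks unmoved in the pictures. The lowest screen I only checked by eye.
- **Bystanders and red button:** those I re-measured are where they were, within the networks' noise, and the red button was never touched.
- **One disagreement:** in the scene view the network placed the green button on the orange handle. The top view and the picture both show the button up in its proper place.

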